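Load clay tiles into the drying frame under their hold-down weights

ROBOT

A 6-joint arm with a two-finger parallel gripper is mounted at the origin on a cart in front of the work surface, level with it; the furniture and walls round the work are solid. World frame = base frame: x ahead of the robot, y to its left, z up, the work surface at z = 0. Lengths are in m, angles in rad, forces in N, time in s.
With the tool pointing down it reaches from about 0.25 to 0.85 m from the base axis. Payload 12.5 kg.
Tool frame: the origin (TCP) lies on the centre line of the jaws, within the pads' length; the fingertips stand 14 mm ahead of it and the grasp point (between the pads) lies 5 mm behind it; z points along the fingers, y is the line along which they close (so a half turn about z gives the same grasp; the last joint's range is limited). The gripper opens to 93 mm and grips with 3 to 60 N. Pads are 15 mm wide; open, the fingers measure 128 mm over their backs; the gripper's body (75 mm by 188 mm) begins 65 mm behind the grasp point.
Start: joints at [1.186, 0.351, 1.652, -0, 1.139, -0.085], TCP at [0.162, 0.525, 0.233] pointing down, gripper open.
Joint ranges: [-2.75, 2.75], [-0.79, 2.1], [0.01, 2.65], [-1.57, 4.71], [0.07, 3.14], [-2.87, 2.87]. Speed limits (rad/s): [2.22, 2.22, 2.79, 3.14, 3.14, 3.14].

INTERFACE

Orientations are given as a rotation vector (axis times angle).
In Python, from station import ctrl gives the robot as it stands. The module is installed in compiled form; this text tells all that it offers.
- The arm moves only by the tool jog_arm, never from a script. Its argument "deltas" is a list that holds one entry, the list of rows, each a list of 5 numbers: the shift along the tool's x, y, z in m, then the turn about the tool's z in rad, then the opening, from 0 (shut) to 1 (fully open). In form: [[[tx, ty, tz, spin, grip], ...]]. A call has 1 to 10 rows; each row is the pose to reach, as a shift and turn from the pose commanded when the call began, along the tool's axes at that moment; what a row does not reach only later rows make up. A row lasts 1/8 s, in which the tool goes at most 62.5 mm and 10.7 degrees, less where a joint would pass 70% of its speed; a pose out of reach is approached as far as the arm can. A call with a gripper value outside its range is refused whole. The fingers move at their own pace and stop on an object; "squeeze" is the grip in N (left out, the last holds). Time passes only in rows, so rows that repeat a pose let the fingers close. It gives the time, the measured TCP pose, the force, the opening and the grip force at its end, in the units of the state.
- ctrl.state(): the state, without advancing time (a new reading comes with each control period).
- ctrl.grab_frame(name): name is "side" or "top"; returns the picture (384x512x3 uint8, blue, green, red); there is no depth.
- ctrl.calibration(name): a dict with "fx", "fy", "cx", "cy" (pixels), "camera_from_world" (4x4, takes a point from world to camera coordinates). Camera axes: x right, y down, z forward; pixel columns grow to the right and rows downward; lengths in m; the calibration is good to about 2 mm. A picture is of the moment at which its call begins. calibration takes no time and is no camera call.
- ctrl.close_job(): hands the job in; it is judged then, once.
The state is a dict: "clock": time; "joint_pos": joint angles; "joint_velocities": joint speeds; "joint_efforts": joint torques, N m; "ee_pos": TCP position; "eef_rot": TCP orientation; "ft_force": force on the tool from outside, world axes, zero at the start; "moment": the same for the moment, N m; "finger_gap": finger opening in m; "gripper_force": force on a finger pad.
Only numpy, scipy, OpenCV 4.12 (cv2) and the standard library are available. Lean on these libraries where they do the work, as an engineer would, in place of code of your own. Each camera call takes 0.05 s, during which the arm holds its last target. There are 200 camera calls.

TASK

Load all the clay tiles from the ware board into the drying frame, one to a bay: lift the weight off the bay's stud, tuck a short edge of the tile under the frame's metal lip, level the tile down flat on the bearers, and slide a weight back over the stud, flange down, to hold the tile's edge. At the end every stud, also at an empty bay, must carry a weight fully down on the rail. Leave the jar and the cup at the back alone.

Things in the scene. Friction and masses are not known exactly. Their poses are not given: they have to be found in the camera images.
- drying_frame: wooden drying frame fixed to the bench, 160 x 278 x 48 mm without studs; origin: centre of its underside, x away from the robot (from studs to lip), z up. Three bays side by side along y, 96 mm apart, each 110 mm long (x) and 65 mm wide. Blocks guide a tile's sides only within 18 mm of each end; between them there is room for fingers beside a tile, down to the bench
- lip (a point): middle of the lower free edge of the aluminium lip, a 5 mm thick strip along the frame's far end (frame x = 56 mm). It overhangs every bay by 12 mm; its underside is 21 mm above the bearers. The end wall below it is at frame x = 68 mm. From its edge to the near rail a bay is open by only 98 mm, so a 104 mm tile goes in only tilted
- ware_board: plywood board fixed to the bench, 150 (x) x 400 (y) x 12 mm, origin: centre of its underside. Tiles lie on it, one near each of y = -155, -45 and +65 mm of its frame; the end at +y is empty
- board_free (a point): point on the top of the ware board, in the middle of its empty +y end (about 100 mm wide): room to set down one weight
- press_knob (a point): 30 mm ball at the end of the lever of the green press, which stands at the back behind the ware board; the lever leans toward the robot, so this ball hangs 0.37 m above the bench and an arm that swings wide to the back there strikes it: carry things past it close to the robot
- bay_1 (a point): leftmost bay of the frame (from the robot): where the centre of a tile is when it lies flat in mid-bay, long side along x (axes as the frame's); free play 3 mm each way in x, 2.5 mm in y. Floor: two bearer strips 14 mm wide, 18 mm left and right of the middle, tops 22 mm above the bench. The rail at the near end (frame x = -42 mm) is 14 mm higher, flush with the tile's top
- stud_1 (a point): foot of the stud of bay 1, on the top of the rail; upright steel stud, 16 mm thick, domed top 45 mm above this point; 76 mm nearer than the bay's centre
- bay_2 (a point): middle bay of the frame (from the robot): where the centre of a tile is when it lies flat in mid-bay, long side along x (axes as the frame's); free play 3 mm each way in x, 2.5 mm in y. Floor: two bearer strips 14 mm wide, 18 mm left and right of the middle, tops 22 mm above the bench. The rail at the near end (frame x = -42 mm) is 14 mm higher, flush with the tile's top
- stud_2 (a point): foot of the stud of bay 2, on the top of the rail; upright steel stud, 16 mm thick, domed top 45 mm above this point; 76 mm nearer than the bay's centre
- bay_3 (a point): rightmost bay of the frame (from the robot): where the centre of a tile is when it lies flat in mid-bay, long side along x (axes as the frame's); free play 3 mm each way in x, 2.5 mm in y. Floor: two bearer strips 14 mm wide, 18 mm left and right of the middle, tops 22 mm above the bench. The rail at the near end (frame x = -42 mm) is 14 mm higher, flush with the tile's top
- stud_3 (a point): foot of the stud of bay 3, on the top of the rail; upright steel stud, 16 mm thick, domed top 45 mm above this point; 76 mm nearer than the bay's centre
- tile_1_mid (a point): stiff unfired clay tile, plain slab 104 (x) x 60 (y) x 14 (z) mm, about 0.17 kg, the same on both faces and all alike; this point is its centre. Two or three tiles are present; an absent one reads None
- tile_2_mid (a point): stiff unfired clay tile, plain slab 104 (x) x 60 (y) x 14 (z) mm, about 0.17 kg, the same on both faces and all alike; this point is its centre. Two or three tiles are present; an absent one reads None
- tile_3_mid (a point): stiff unfired clay tile, plain slab 104 (x) x 60 (y) x 14 (z) mm, about 0.17 kg, the same on both faces and all alike; this point is its centre. Two or three tiles are present; an absent one reads None
- weight_1_mid (a point): dark steel weight, about 0.45 kg, all three alike: a round flange 68 mm across and 10 mm high, above it a round neck 40 mm across, 34 mm high in all, with a 20 mm bore right through; the point is on its axis, 17 mm above its underside, z up. At first one sits on each stud, flange down on the rail, reaching 13 mm over the bay, so that no tile can go in there
- weight_2_mid (a point): dark steel weight, about 0.45 kg, all three alike: a round flange 68 mm across and 10 mm high, above it a round neck 40 mm across, 34 mm high in all, with a 20 mm bore right through; the point is on its axis, 17 mm above its underside, z up. At first one sits on each stud, flange down on the rail, reaching 13 mm over the bay, so that no tile can go in there
- weight_3_mid (a point): dark steel weight, about 0.45 kg, all three alike: a round flange 68 mm across and 10 mm high, above it a round neck 40 mm across, 34 mm high in all, with a 20 mm bore right through; the point is on its axis, 17 mm above its underside, z up. At first one sits on each stud, flange down on the rail, reaching 13 mm over the bay, so that no tile can go in there
- glaze_jar: blue underglaze jar with a black lid, 58 mm across, 73 mm high, standing at the back; origin under its centre; leave it alone
- cup: white enamel cup with a dark blue rim, 72 mm across, 64 mm high, standing at the back; origin under its centre; leave it alone

How it is judged:
At the end, for the whole second after the job is handed in: each present tile lies flat in a bay: centre within 6 mm of the bay point in x and y, 2.5 mm in height, tilt under 0.04 rad; each stud carries a weight, centred within 5 mm, fully down on the rail (height within 3 mm), upright within 0.06 rad; all at rest (((x of tile_1_mid in the frame of bay_1 between -0.006 and 0.006 m and y of tile_1_mid in the frame of bay_1 between -0.006 and 0.006 m and z of tile_1_mid in the frame of bay_1 between -0.0025 and 0.0025 m and angle between the z axis of tile_1_mid and the z axis of bay_1, either way round below 0.04 rad) or (x of tile_1_mid in the frame of bay_2 between -0.006 and 0.006 m and y of tile_1_mid in the frame of bay_2 between -0.006 and 0.006 m and z of tile_1_mid in the frame of bay_2 between -0.0025 and 0.0025 m and angle between the z axis of tile_1_mid and the z axis of bay_2, either way round below 0.04 rad) or (x of tile_1_mid in the frame of bay_3 between -0.006 and 0.006 m and y of tile_1_mid in the frame of bay_3 between -0.006 and 0.006 m and z of tile_1_mid in the frame of bay_3 between -0.0025 and 0.0025 m and angle between the z axis of tile_1_mid and the z axis of bay_3, either way round below 0.04 rad)) and ((x of tile_2_mid in the frame of bay_1 between -0.006 and 0.006 m and y of tile_2_mid in the frame of bay_1 between -0.006 and 0.006 m and z of tile_2_mid in the frame of bay_1 between -0.0025 and 0.0025 m and angle between the z axis of tile_2_mid and the z axis of bay_1, either way round below 0.04 rad) or (x of tile_2_mid in the frame of bay_2 between -0.006 and 0.006 m and y of tile_2_mid in the frame of bay_2 between -0.006 and 0.006 m and z of tile_2_mid in the frame of bay_2 between -0.0025 and 0.0025 m and angle between the z axis of tile_2_mid and the z axis of bay_2, either way round below 0.04 rad) or (x of tile_2_mid in the frame of bay_3 between -0.006 and 0.006 m and y of tile_2_mid in the frame of bay_3 between -0.006 and 0.006 m and z of tile_2_mid in the frame of bay_3 between -0.0025 and 0.0025 m and angle between the z axis of tile_2_mid and the z axis of bay_3, either way round below 0.04 rad)) and ((x of tile_3_mid in the frame of bay_1 between -0.006 and 0.006 m and y of tile_3_mid in the frame of bay_1 between -0.006 and 0.006 m and z of tile_3_mid in the frame of bay_1 between -0.0025 and 0.0025 m and angle between the z axis of tile_3_mid and the z axis of bay_1, either way round below 0.04 rad) or (x of tile_3_mid in the frame of bay_2 between -0.006 and 0.006 m and y of tile_3_mid in the frame of bay_2 between -0.006 and 0.006 m and z of tile_3_mid in the frame of bay_2 between -0.0025 and 0.0025 m and angle between the z axis of tile_3_mid and the z axis of bay_2, either way round below 0.04 rad) or (x of tile_3_mid in the frame of bay_3 between -0.006 and 0.006 m and y of tile_3_mid in the frame of bay_3 between -0.006 and 0.006 m and z of tile_3_mid in the frame of bay_3 between -0.0025 and 0.0025 m and angle between the z axis of tile_3_mid and the z axis of bay_3, either way round below 0.04 rad)) and ((horizontal distance between weight_1_mid and stud_1 below 0.005 m and z of weight_1_mid in the frame of stud_1 between 0.014 and 0.02 m and angle between the z axis of weight_1_mid and the z axis of stud_1, either way round below 0.06 rad) or (horizontal distance between weight_2_mid and stud_1 below 0.005 m and z of weight_2_mid in the frame of stud_1 between 0.014 and 0.02 m and angle between the z axis of weight_2_mid and the z axis of stud_1, either way round below 0.06 rad) or (horizontal distance between weight_3_mid and stud_1 below 0.005 m and z of weight_3_mid in the frame of stud_1 between 0.014 and 0.02 m and angle between the z axis of weight_3_mid and the z axis of stud_1, either way round below 0.06 rad)) and ((horizontal distance between weight_1_mid and stud_2 below 0.005 m and z of weight_1_mid in the frame of stud_2 between 0.014 and 0.02 m and angle between the z axis of weight_1_mid and the z axis of stud_2, either way round below 0.06 rad) or (horizontal distance between weight_2_mid and stud_2 below 0.005 m and z of weight_2_mid in the frame of stud_2 between 0.014 and 0.02 m and angle between the z axis of weight_2_mid and the z axis of stud_2, either way round below 0.06 rad) or (horizontal distance between weight_3_mid and stud_2 below 0.005 m and z of weight_3_mid in the frame of stud_2 between 0.014 and 0.02 m and angle between the z axis of weight_3_mid and the z axis of stud_2, either way round below 0.06 rad)) and ((horizontal distance between weight_1_mid and stud_3 below 0.005 m and z of weight_1_mid in the frame of stud_3 between 0.014 and 0.02 m and angle between the z axis of weight_1_mid and the z axis of stud_3, either way round below 0.06 rad) or (horizontal distance between weight_2_mid and stud_3 below 0.005 m and z of weight_2_mid in the frame of stud_3 between 0.014 and 0.02 m and angle between the z axis of weight_2_mid and the z axis of stud_3, either way round below 0.06 rad) or (horizontal distance between weight_3_mid and stud_3 below 0.005 m and z of weight_3_mid in the frame of stud_3 between 0.014 and 0.02 m and angle between the z axis of weight_3_mid and the z axis of stud_3, either way round below 0.06 rad)) and linear speed of each of tile_1, tile_2, tile_3, weight_1, weight_2, weight_3 below 0.02 m/s); the robot touches nothing.
It fails at once if the jar or the cup at the back is shifted by more than 3 cm (distance of any of glaze_jar, cup from where it was at the start of the episode above 0.03 m).
Of tile_1, tile_2, tile_3 only 2 to 3 are there at a start; the rules pass over those that are not, and their reading is None.
At some moment in a run one of tile_1, tile_2, tile_3 may be knocked a few centimetres aside while the robot is not near it.
Once in a run the grip may slacken for a moment while it holds something.
It also fails if it takes over 210 s, if anything falls off the work surface, if the arm or the gripper's body presses on something with over 40 N, if the wrist force passes 120 N, or if a joint passes its speed limit or range.

## Working session

There is one attempt and no reset: what is moved stays moved. The work goes in short steps, Python scripts to look and compute and a tool call to move; the robot and the scene stay as the last step left them, time stands still between calls to the robot, and variables do not carry over. Pictures are saved under pics/ and viewed, at most 18 in all, crops included, and the job is handed in when it is done.

Besides the shell and the picture viewer there is one more tool, called after "Call:" as name([rows], argument=value, ...), one row to a line, values as JSON. jog_arm: Moves the arm, as the interface text tells. Its arguments: {"type":"object","properties":{"deltas":{"type":"array"},"squeeze":{"type":"number"}},"required":["deltas"]}

```bash
mkdir -p pics; ls; python3 - <<'E'
from station import ctrl
import cv2,numpy as np
print(ctrl.state())
for n in("side","top"):
    cv2.imwrite(f"pics/{n}0.png",ctrl.grab_frame(n)); c=ctrl.calibration(n)
    print(n,{k:np.round(v,4).tolist() for k,v in c.items()})
E
```

```text
pics
{'clock': 0.0, 'joint_pos': array([ 1.18638531e+00,  3.51219935e-01,  1.65243595e+00, -3.32088203e-06,
        1.13908628e+00, -8.45944080e-02]), 'joint_velocities': array([-0.00044437, -0.00125504, -0.00053316, -0.00132855,  0.00031443,
       -0.00103866]), 'joint_efforts': array([-9.98258256e-04, -4.97319210e+01, -2.85258186e+01,  6.97363308e-02,
        2.57417239e-02, -1.42734561e-04]), 'ee_pos': array([0.1622886 , 0.52516525, 0.23210584]), 'eef_rot': array([-4.69147209e-01, -3.10609763e+00,  1.75717590e-03]), 'ft_force': array([-0.09564831,  1.28075864,  0.04977119]), 'moment': array([-0.01234124, -0.02193102, -0.04157578]), 'gripper_force': 0.0, 'finger_gap': 0.09302663823338984}
side {'fx': 482.1364, 'fy': 482.1364, 'cx': 258.2306, 'cy': 187.1235, 'camera_from_world': [[-0.883, -0.4692, 0.0093, 0.4956], [-0.2582, 0.4692, -0.8445, 0.3428], [0.3919, -0.7481, -0.5355, 1.6171], [0.0, 0.0, 0.0, 1.0]]}
top {'fx': 355.9924, 'fy': 355.9924, 'cx': 253.6115, 'cy': 193.809, 'camera_from_world': [[-0.0625, -0.998, -0.0025, 0.0452], [-0.974, 0.0616, -0.2181, 0.5869], [0.2178, -0.0112, -0.9759, 1.2559], [0.0, 0.0, 0.0, 1.0]]}
```

```bash
sleep 1
```

```text
(no output)
```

View pics/side0.png

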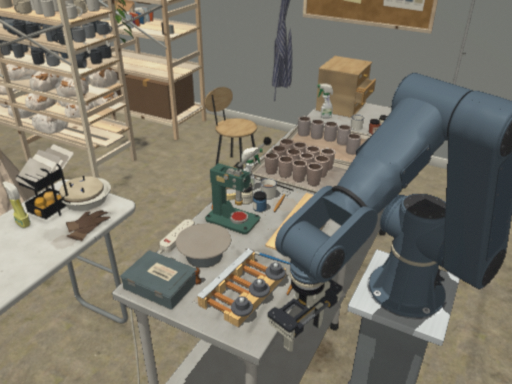

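View pics/top0.png

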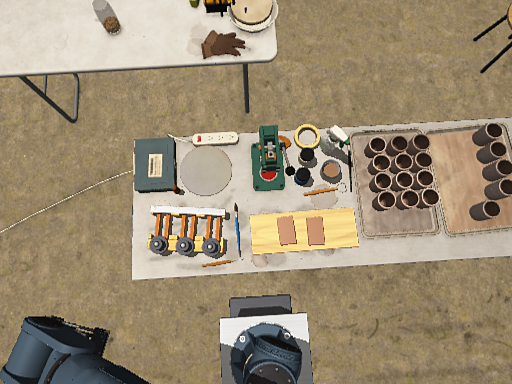

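Side view: frame around (245,285), board behind the arm. Top view: frame with weights at about (158,244), (185,246), (213,248), board (250–357, 210–253) and two tiles at (287,230) and (316,230).

```bash
python3 - <<'E'
import cv2
t=cv2.imread("pics/top0.png")[195:275,130:370]
cv2.imwrite("pics/topc.png",cv2.resize(t,None,fx=3.3,fy=3.3,interpolation=cv2.INTER_CUBIC))
t=cv2.imread("pics/side0.png")[240:330,190:310]
cv2.imwrite("pics/sidec.png",cv2.resize(t,None,fx=6,fy=6,interpolation=cv2.INTER_CUBIC))
E
```

```text
(no output)
```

View pics/topc.png

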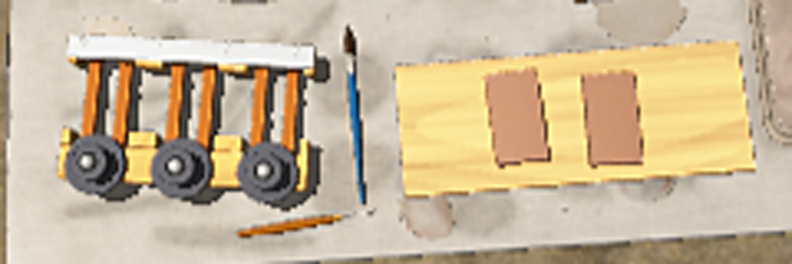

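View pics/sidec.png

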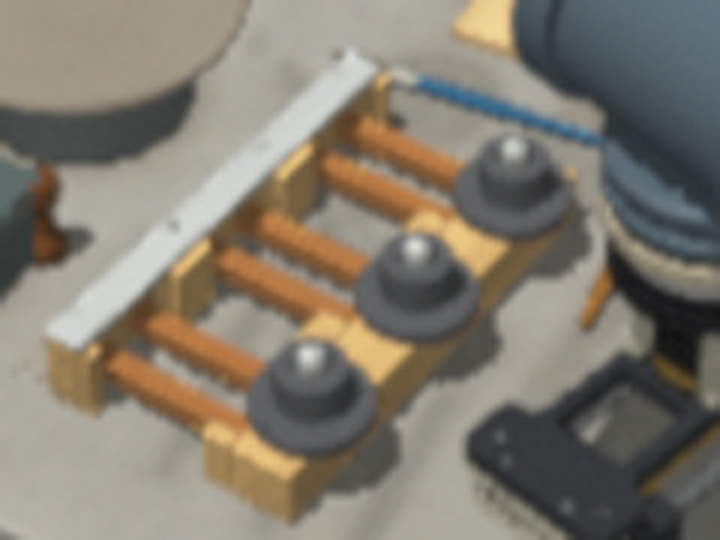

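Crops: silver stud tips at crop-top (88,162),(175,165),(266,170)/3.3 and crop-side (512,148),(413,247),(309,355)/6; tiles at crop-top (517,117),(612,118). I triangulate the stud tips and cast the tile rects onto their top plane.

```bash
cat > h.py <<'E'
from station import ctrl
import cv2,numpy as np
from scipy.optimize import least_squares
from scipy.spatial.transform import Rotation as R
def proj(n,P):
    c=ctrl.calibration(n);T=c["camera_from_world"];q=np.atleast_2d(P)@T[:3,:3].T+T[:3,3]
    return np.c_[c["fx"]*q[:,0]/q[:,2]+c["cx"],c["fy"]*q[:,1]/q[:,2]+c["cy"]]
def ray(n,uv,z):
    c=ctrl.calibration(n);T=c["camera_from_world"];uv=np.atleast_2d(uv)
    d=np.c_[(uv[:,0]-c["cx"])/c["fx"],(uv[:,1]-c["cy"])/c["fy"],np.ones(len(uv))]@T[:3,:3];o=-T[:3,:3].T@T[:3,3]
    return o+d*((z-o[2])/d[:,2])[:,None]
def tip(im,p,r=4):
    x,y=np.round(p).astype(int);g=im[y-r:y+r+1,x-r:x+r+1].astype(float).min(2)
    w=np.clip(g-110,0,None);Y,X=np.mgrid[-r:r+1,-r:r+1];return [x+(w*X).sum()/w.sum(),y+(w*Y).sum()/w.sum()]
def tiles(im,z=.026,roi=(130,195,370,270)):
    x0,y0,x1,y1=roi;h=cv2.cvtColor(im,cv2.COLOR_BGR2HSV)[y0:y1,x0:x1]
    m=cv2.inRange(h,(2,60,100),(13,160,230))
    out=[]
    for c in cv2.findContours(m,cv2.RETR_EXTERNAL,cv2.CHAIN_APPROX_NONE)[0]:
        if cv2.contourArea(c)<150: continue
        P=ray("top",c[:,0]+[x0,y0],z)[:,:2]
        (cx,cy),(w,hh),a=cv2.minAreaRect((P*1000).astype(np.float32))
        if w<hh: w,hh,a=hh,w,a+90
        out.append([cx,cy,w,hh,(a+90)%180-90])
    return out
E
python3 - <<'E'
from h import *
np.set_printoptions(precision=4,suppress=True)
t=cv2.imread("pics/top0.png");s=cv2.imread("pics/side0.png")
pt=np.array([tip(t,np.array(p)/3.3-.35+[130,195]) for p in [(88,162),(175,165),(266,170)]])
ps=np.array([tip(s,np.array(p)/6-.42+[190,240]) for p in [(309,355),(413,247),(512,148)]])
print(pt,ps)
print(ray("top",pt,.077),ray("side",ps,.077))
def f(v):
    c,sn=np.cos(v[2]),np.sin(v[2])
    P=np.array([[v[0]-.096*k*sn,v[1]+.096*k*c,.077] for k in(1,0,-1)])
    return np.r_[(proj("top",P)-pt).ravel(),(proj("side",P)-ps).ravel()]
r=least_squares(f,[.4,.2,0]);print("stud2,yaw",r.x,"\nres",r.fun)
print(np.array(tiles(t)))
# lip top-face corners
for p in [(68,36),(315,50)]: print("lipcorner",ray("top",np.array(p)/3.3-.35+[130,195],.048))
h=t[205:258,245:365]; m=cv2.inRange(cv2.cvtColor(h,cv2.COLOR_BGR2HSV),(14,50,150),(35,255,255))|cv2.inRange(cv2.cvtColor(h,cv2.COLOR_BGR2HSV),(2,60,100),(13,160,230))
m=cv2.morphologyEx(m,cv2.MORPH_CLOSE,np.ones((5,5)));c=max(cv2.findContours(m,0,1)[0],key=cv2.contourArea)
print("board",cv2.minAreaRect((ray("top",c[:,0]+[245,205],.012)[:,:2]*1000).astype(np.float32)))
S=ctrl.state();print(R.from_rotvec(S["eef_rot"]).as_matrix())
E
```

```text
[[155.8454 243.6928]
 [182.5442 244.8214]
 [209.3535 246.2539]] [[240.695  298.233 ]
 [258.1262 280.1917]
 [274.4678 263.0148]]
[[0.4259 0.3677 0.077 ]
 [0.4159 0.2727 0.077 ]
 [0.4049 0.1775 0.077 ]] [[0.4283 0.3657 0.077 ]
 [0.4185 0.2707 0.077 ]
 [0.4091 0.1723 0.077 ]]
stud2,yaw [ 0.4169  0.2717 -0.1065] 
res [ 0.1565 -0.3472  0.2831 -0.2919  0.348  -0.5383  0.0943  0.4354  0.3143
  0.3488  0.1397  0.9223]
[[ 441.9041 -213.1741  103.2978   60.074    -0.0158]
 [ 450.8781 -105.4486  102.8314   60.451     3.466 ]]
lipcorner [[0.5718 0.396  0.048 ]]
lipcorner [[0.5381 0.1177 0.048 ]]
board ((450.28753662109375, -191.54379272460938), (181.26763916015625, 442.4131164550781), 0.6771402359008789)
[[-0.9554  0.2953 -0.0004]
 [ 0.2953  0.9554 -0.0009]
 [ 0.0001 -0.001  -1.    ]]
```

```bash
cat >> h.py <<'E'
def go(x,y,z,yaw,note=""):
    "print tool-frame delta to a world TCP target; yaw = angle of tool y from world y"
    S=ctrl.state();M=R.from_rotvec(S["eef_rot"]).as_matrix();a=np.arctan2(-M[0,1],M[1,1])
    d=M.T@(np.array([x,y,z])-S["ee_pos"]);print(note,np.round(d,4),"spin",round(-((yaw-a+np.pi/2)%np.pi-np.pi/2),4))
FY=-.1065
def fr(fx,fy): # frame xy -> world, via stud2 at frame (-.063,0)
    c,s=np.cos(FY),np.sin(FY);u=fx+.063;return .4169+c*u-s*fy,.2717+s*u+c*fy
E
python3 - <<'E'
from h import *
for p in [(397,66),(403,196),(737,42),(753,170)]: print(np.round(ray("top",np.array(p)/3.3-.35+[130,195],.012),4))
print(fr(-.063,-.096));go(*fr(-.063,-.096),.20,FY)
E
```

```text
[[0.5199 0.0266 0.012 ]]
[[0.3715 0.0288 0.012 ]]
[[ 0.5232 -0.3686  0.012 ]]
[[ 0.3757 -0.3685  0.012 ]]
(np.float64(0.4066953162362662), np.float64(0.17624391360797265))
 [-0.3366 -0.2612  0.0324] spin -0.1933
```

Call:
jog_arm([
  [[-0.05,-0.04,0.005,-0.1,1],[-0.1,-0.08,0.01,-0.193,1],[-0.15,-0.12,0.02,-0.193,1],[-0.2,-0.16,0.03,-0.193,1],[-0.25,-0.2,0.032,-0.193,1],[-0.3,-0.235,0.032,-0.193,1],[-0.3366,-0.2612,0.032,-0.193,1],[-0.3366,-0.2612,0.032,-0.193,1],[-0.3366,-0.2612,0.032,-0.193,1],[-0.3366,-0.2612,0.032,-0.193,1]],
])

```text
clock: 1.35
ee_pos: [0.4062, 0.1774, 0.2006]
eef_rot: [-0.165, -3.137, 0.0]
ft_force: [-0.4, 0.4, 0.2]
finger_gap: 0.093
gripper_force: 0.0
```

```bash
python3 - <<'E'
from h import *
go(*fr(-.063,-.096),.064,FY);cv2.imwrite("pics/s1.png",cv2.resize(ctrl.grab_frame("side")[210:330,190:350],None,fx=5,fy=5,interpolation=cv2.INTER_CUBIC))
E
```

```text
[-0.0007 -0.0011  0.1366] spin 0.0013
```

View pics/s1.png

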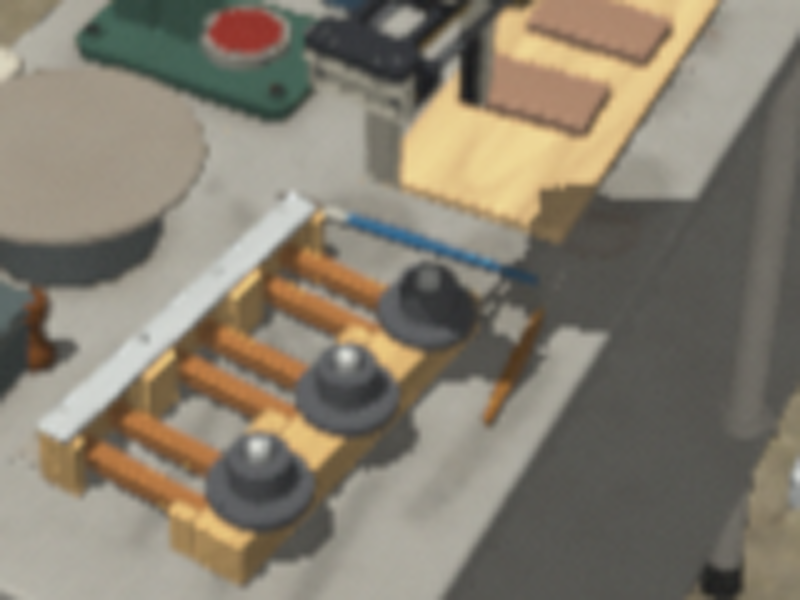

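The gripper (fingers at about (385,140) and (475,70) in the crop) hangs over stud 3's weight at (428,305). I go down and grip the neck.

Call:
jog_arm([
  [[0,-0.001,0.05,0,1],[0,-0.001,0.1,0,1],[0,-0.001,0.12,0,1],[0,-0.001,0.1366,0,1],[0,-0.001,0.1366,0,1],[0,-0.001,0.1366,0,0],[0,-0.001,0.1366,0,0],[0,-0.001,0.1366,0,0],[0,-0.001,0.1366,0,0],[0,-0.001,0.1366,0,0]],
], squeeze=20)

```text
clock: 2.65
ee_pos: [0.4068, 0.1755, 0.0641]
eef_rot: [0.168, 3.137, 0.0]
ft_force: [0.0, -0.0, 0.5]
finger_gap: 0.0476
gripper_force: 0.0
```

```bash
python3 - <<'E'
from h import *
S=ctrl.state();print(S["ft_force"],S["moment"],S["ee_pos"],S["finger_gap"],S["gripper_force"])
E
```

```text
[ 0.00846134 -0.03235335  0.52222022] [ 0.0074948   0.05493423 -0.01455063] [0.40677633 0.17550907 0.064125  ] 0.0475618202938645 0.0
```

Call:
jog_arm([
  [[0,0,0,0,0],[0,0,0,0,0],[0,0,0,0,0],[0,0,0,0,0]],
], squeeze=35)

```text
clock: 3.15
ee_pos: [0.4067, 0.1755, 0.064]
eef_rot: [-0.168, -3.137, 0.0]
ft_force: [0.2, -1.0, 0.8]
finger_gap: 0.0395
gripper_force: 35.0
```

Call:
jog_arm([
  [[0,0,-0.02,0,0],[0,0,-0.05,0,0],[0,0,-0.08,0,0],[-0.015,-0.045,-0.08,0,0],[-0.03,-0.095,-0.08,0,0],[-0.045,-0.145,-0.08,0,0],[-0.06,-0.192,-0.08,0,0],[-0.06,-0.192,-0.06,0,0],[-0.06,-0.192,-0.03,0,0],[-0.06,-0.192,-0.01,0,0]],
])

```text
clock: 4.4
ee_pos: [0.4451, -0.0218, 0.0726]
eef_rot: [-0.168, -3.135, -0.0]
ft_force: [0.3, -0.6, -4.5]
finger_gap: 0.0399
gripper_force: 35.0
```

```bash
python3 - <<'E'
from h import *
go(.446,-.022,.0405,FY);S=ctrl.state();print(S["ft_force"],S["moment"])
E
```

```text
[-0.0009 -0.0001  0.0321] spin -0.0007
[ 0.26073558 -0.58221972 -4.48135754] [ 0.03689244  0.02171496 -0.01498738]
```

Call:
jog_arm([
  [[0,0,0.018,0,0],[0,0,0.026,0,0],[0,0,0.03,0,0],[0,0,0.032,0,0],[0,0,0.032,0,0],[0,0,0.032,0,0.6],[0,0,0.032,0,0.8],[0,0,0.032,0,0.8],[0,0,0.032,0,0.8],[0,0,0.032,0,0.8]],
])

```text
clock: 5.65
ee_pos: [0.446, -0.0218, 0.0421]
eef_rot: [0.168, 3.137, -0.0]
ft_force: [-0.6, 0.5, 0.4]
finger_gap: 0.074
gripper_force: 0.0
```

```bash
python3 - <<'E'
from h import *
np.set_printoptions(precision=4,suppress=True)
S=ctrl.state();print(S["ft_force"],S["ee_pos"])
print(np.array(tiles(ctrl.grab_frame("top"))))
E
```

```text
[-0.5561  0.5373  0.4121] [ 0.446  -0.0218  0.0421]
[[ 442.1167 -213.2655  102.8725   59.8912   -0.0158]]
```

Call:
jog_arm([
  [[0,0,0,0,0],[0,0,0,0,0],[0,0,0,0,0],[0,0,0,0,0],[0,0,0,0,0],[0,0,0,0,0],[0,0,-0.003,0,0],[-0.019,0.012,-0.004,0,0],[-0.019,0.012,-0.003,0,0],[-0.019,0.012,0.0,0,0]],
])

```text
clock: 6.95
ee_pos: [0.4655, -0.0119, 0.0419]
eef_rot: [-0.167, -3.136, -0.0]
ft_force: [-6.9, 2.7, 33.5]
finger_gap: 0.0394
gripper_force: 35.0
```

Call:
jog_arm([
  [[0,0,0,0,0],[0,0,0,0,0],[0,0,0,0,0.8],[0,0,0,0,0.8],[0,0,0,0,0.8],[0,0,0,0,0.8],[0,0,0,0,0.8],[0,0,-0.02,0,0.8],[0,0,-0.06,0,0.8],[0,0,-0.09,0,0.8]],
])

```text
clock: 8.2
ee_pos: [0.4662, -0.0119, 0.1334]
eef_rot: [0.168, 3.136, -0.0]
ft_force: [0.4, -0.0, -0.0]
finger_gap: 0.074
gripper_force: 0.0
```

```bash
python3 - <<'E'
from h import *
np.set_printoptions(precision=4,suppress=True)
im=ctrl.grab_frame("top");print(np.array(tiles(im)));cv2.imwrite("pics/t2.png",im)
# grasp 22 mm near of centre, tile (.442,-.2132,yaw 0)
go(.420,-.2132,.14,0,"above");go(.420,-.2132,.029,0,"grasp")
E
```

```text
[[ 442.1167 -213.4436  102.8725   59.5351   -0.0158]]
above [ 0.026  -0.2051 -0.0037] spin -0.1067
grasp [ 0.0266 -0.2051  0.1073] spin -0.1067
```

Call:
jog_arm([
  [[0.005,-0.05,-0.0,-0.05,0.85],[0.012,-0.1,-0.0,-0.1,0.85],[0.02,-0.155,0,-0.107,0.85],[0.0266,-0.205,0.02,-0.107,0.85],[0.0266,-0.205,0.06,-0.107,0.85],[0.0266,-0.205,0.09,-0.107,0.85],[0.0266,-0.205,0.104,-0.107,0.85],[0.0266,-0.205,0.107,-0.107,0.3],[0.0266,-0.205,0.107,-0.107,0.3],[0.0266,-0.205,0.107,-0.107,0.3]],
], squeeze=8)

```text
clock: 9.5
ee_pos: [0.4185, -0.213, 0.0263]
eef_rot: [-0.001, 3.14, -0.001]
ft_force: [-2.4, 1.9, 12.5]
finger_gap: 0.0604
gripper_force: 15.2
```

Call:
jog_arm([
  [[0,0,0,0,0.3],[0,0,0,0,0.3],[0,0,0,0,0.3]],
])

```text
clock: 9.88
ee_pos: [0.4185, -0.213, 0.0263]
eef_rot: [-0.001, 3.14, -0.001]
ft_force: [-2.4, 1.6, 12.7]
finger_gap: 0.0599
gripper_force: 15.2
```

Call:
jog_arm([
  [[0,0,0,0,0.75],[0,0,-0.002,0,0.75],[0.0025,0,-0.006,0,0.75],[0.0025,0,-0.006,0,0.4],[0.0025,0,-0.006,0,0.4],[0.0025,0,-0.006,0,0.4],[0.0025,0,-0.006,0,0.4]],
], squeeze=3)

```text
clock: 10.75
ee_pos: [0.4154, -0.2129, 0.0311]
eef_rot: [-0.0, 3.141, -0.0]
ft_force: [-0.2, 1.0, 4.3]
finger_gap: 0.0599
gripper_force: 3.0
```

Call:
jog_arm([
  [[-0.0005,0,-0.004,0,0.4],[-0.001,0,-0.008,0,0.4],[-0.002,0,-0.0115,0,0.4],[-0.0033,0,-0.0155,0,0.4],[-0.0045,0,-0.019,0,0.4],[-0.006,0,-0.0225,0,0.4],[-0.006,0,-0.0225,0,0.4]],
])

```text
clock: 11.62
ee_pos: [0.4214, -0.2129, 0.0537]
eef_rot: [-0.0, 3.141, -0.0]
ft_force: [-0.4, 0.3, -1.5]
finger_gap: 0.06
gripper_force: 3.0
```

```bash
python3 - <<'E'
from h import *
S=ctrl.state();print(S["ft_force"],S["ee_pos"],S["moment"])
im=ctrl.grab_frame("side");p=proj("side",[.44,-.21,.04])[0].astype(int);print(p)
x,y=p-[60,45];cv2.imwrite("pics/s3.png",cv2.resize(im[y:y+90,x:x+120],None,fx=6,fy=6,interpolation=cv2.INTER_CUBIC))
E
```

```text
[-0.37444466  0.34536849 -1.50813394] [ 0.42144972 -0.21291027  0.0537479 ] [0.02629873 0.00156494 0.02571377]
[309 211]
```

View pics/s3.png

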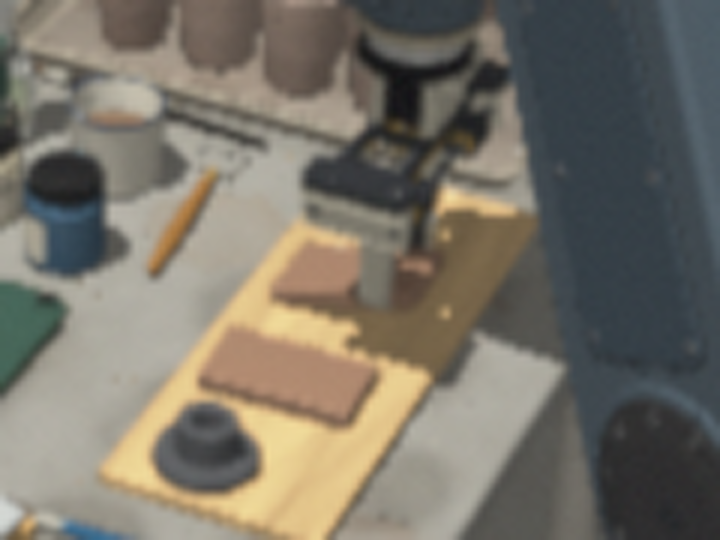

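```bash
python3 - <<'E'
from h import *
p=proj("side",[.44,-.21,.04])[0].astype(int)-[60,45]
for th in(0,.3):
    c,s=np.cos(th),np.sin(th)
    for X,Z in((78.6,-9),(-25.4,-9),(78.6,5),(-25.4,5)):
        P=[.4214+(X*c+Z*s)/1e3, -.183, .0537-.010+(-X*s+Z*c)/1e3]
        print(th,X,Z,((proj("side",P)[0]-p+.42)*6).round())
E
```

```text
0 78.6 -9 [268. 277.]
0 -25.4 -9 [413. 321.]
0 78.6 5 [269. 260.]
0 -25.4 5 [415. 304.]
0.3 78.6 -9 [275. 307.]
0.3 -25.4 -9 [416. 312.]
0.3 78.6 5 [270. 289.]
0.3 -25.4 5 [412. 293.]
```

Side view: the held tile's far lower corner is at (275,303) and its edge is nearly horizontal at about (275–390,300), against a projected 307 for 0.3 rad and 277 for level, so it is tilted about 0.28 rad. I clamp hard and carry.

Call:
jog_arm([
  [[0,0,0,0,0.4],[0,0,0,0,0.4],[0,0,0,0,0.4],[0,0,-0.03,0,0.4],[0,0,-0.06,0,0.4],[0,0,-0.09,0,0.4],[0,0,-0.11,0,0.4],[0,0,-0.11,0,0.4]],
], squeeze=45)

```text
clock: 12.68
ee_pos: [0.4217, -0.2131, 0.1644]
eef_rot: [-0.0, 3.14, -0.002]
ft_force: [0.7, 1.0, -2.5]
finger_gap: 0.0593
gripper_force: 45.0
```

```bash
python3 - <<'E'
from h import *
print(fr(-.0239,-.096));go(*fr(-.0239,-.096),.16,FY)
E
```

```text
(np.float64(0.44557378475635234), np.float64(0.1720876309500352))
 [-0.024   0.3852  0.0039] spin 0.1068
```

Call:
jog_arm([
  [[-0.001,0.03,0,0.01,0.4],[-0.003,0.08,0,0.03,0.4],[-0.006,0.13,0,0.05,0.4],[-0.01,0.18,0,0.07,0.4],[-0.014,0.23,0,0.09,0.4],[-0.018,0.28,0,0.107,0.4],[-0.022,0.33,0,0.107,0.4],[-0.024,0.37,0,0.107,0.4],[-0.024,0.385,0.02,0.107,0.4],[-0.024,0.385,0.04,0.107,0.4]],
])

```text
clock: 13.92
ee_pos: [0.4445, 0.1731, 0.1218]
eef_rot: [-0.165, -3.136, 0.001]
ft_force: [0.1, -0.8, -1.2]
finger_gap: 0.0592
gripper_force: 45.0
```

Call:
jog_arm([
  [[0,0,0.01,0,0.4],[0,0,0.01,0,0.4],[0,0,0.01,0,0.4]],
])

```text
clock: 14.3
ee_pos: [0.4455, 0.172, 0.1139]
eef_rot: [0.168, 3.137, 0.0]
ft_force: [-0.3, -0.2, -1.8]
finger_gap: 0.0596
gripper_force: 45.0
```

```bash
python3 - <<'E'
from h import *
im=ctrl.grab_frame("side");t=ctrl.grab_frame("top");cv2.imwrite("pics/t4r.png",t)
a=cv2.resize(im[215:305,215:345],None,fx=6,fy=6,interpolation=cv2.INTER_CUBIC)
cv2.imwrite("pics/s4.png",a)
go(*fr(-.0239,-.096),.11,FY)
E
```

```text
[0.     0.     0.0041] spin -0.0007
```

View pics/s4.png

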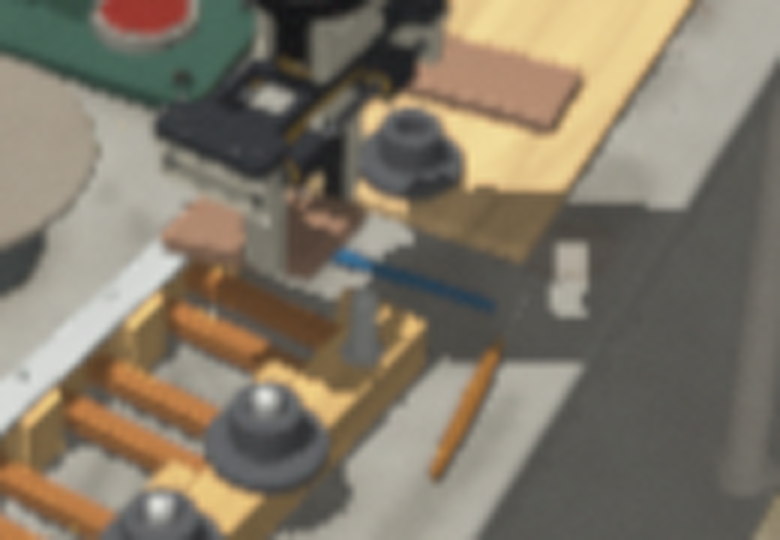

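```bash
python3 - <<'E'
from h import *
q=lambda P:((proj("side",P)[0]-[215,215]+.42)*6).round().tolist()
S=ctrl.state();x,y,z=S["ee_pos"];cf,sf=np.cos(FY),np.sin(FY)
for th in(.2,.3,.4):
    c,s=np.cos(th),np.sin(th)
    for X,Z in((78.6,-9),(78.6,5),(-25.4,-9),(-25.4,5)):
        u=(X*c+Z*s)/1e3
        print(th,X,Z,[q([x+cf*u-sf*v,y+sf*u+cf*v,z-.010+(-X*s+Z*c)/1e3]) for v in(.03,-.03)])
P=fr(-.063,-.096);print("stud top/foot",q([*P,.081]),q([*P,.036]))
for v in(-.139,-.096,-.048,.139): print("lip edge lower/upper",v,q([*fr(.056,v),.043]),q([*fr(.056,v),.048]),"far",q([*fr(.08,v),.048]))
E
```

```text
0.2 78.6 -9 [[161.0, 245.0], [221.0, 189.0]]
0.2 78.6 5 [[157.0, 224.0], [218.0, 169.0]]
0.2 -25.4 -9 [[312.0, 285.0], [371.0, 226.0]]
0.2 -25.4 5 [[309.0, 264.0], [368.0, 206.0]]
0.3 78.6 -9 [[165.0, 257.0], [225.0, 201.0]]
0.3 78.6 5 [[159.0, 236.0], [220.0, 180.0]]
0.3 -25.4 -9 [[313.0, 282.0], [372.0, 223.0]]
0.3 -25.4 5 [[307.0, 260.0], [366.0, 202.0]]
0.4 78.6 -9 [[170.0, 268.0], [230.0, 212.0]]
0.4 78.6 5 [[162.0, 247.0], [223.0, 192.0]]
0.4 -25.4 -9 [[313.0, 278.0], [372.0, 219.0]]
0.4 -25.4 5 [[305.0, 256.0], [364.0, 198.0]]
stud top/foot [360.0, 291.0] [358.0, 352.0]
lip edge lower/upper -0.139 [227.0, 223.0] [228.0, 216.0] far [194.0, 201.0]
lip edge lower/upper -0.096 [185.0, 262.0] [185.0, 256.0] far [152.0, 240.0]
lip edge lower/upper -0.048 [136.0, 308.0] [136.0, 302.0] far [102.0, 286.0]
lip edge lower/upper 0.139 [-75.0, 506.0] [-75.0, 500.0] far [-111.0, 481.0]
```

```bash
python3 - <<'E'
import cv2
t=cv2.imread("pics/t4r.png")[195:275,135:265]
cv2.imwrite("pics/t4.png",cv2.resize(t,None,fx=6,fy=6,interpolation=cv2.INTER_CUBIC))
E
```

```text
(no output)
```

View pics/t4.png

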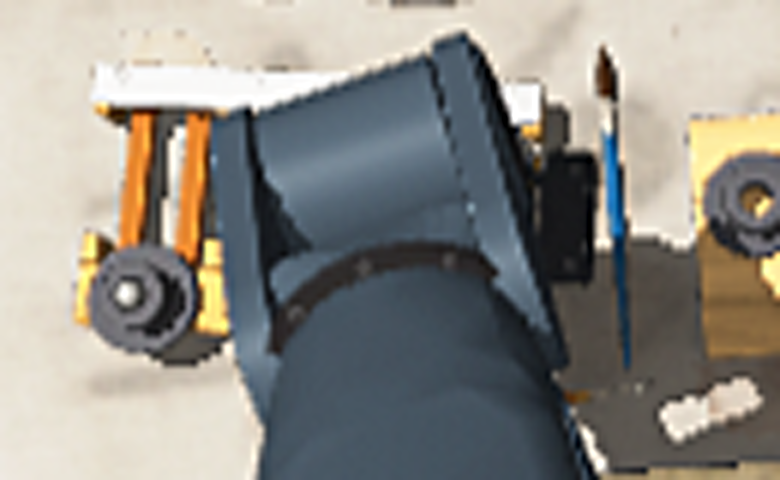

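Side crop: far lower-left corner at (163,247) means a tilt of about 0.22 rad, and the lip edge runs about 2 mm nearer than the model. In the top crop the arm hides the bay. I correct for both and lower the tile.

Call:
jog_arm([
  [[0.003,0,0,0,0.4],[0.003,0,0.01,0,0.4],[0.003,0,0.02,0,0.4],[0.003,0,0.03,0,0.4],[0.003,0,0.038,0,0.4],[0.003,0,0.043,0,0.4],[0.003,0,0.047,0,0.4],[0.003,0,0.05,0,0.4],[0.003,0,0.05,0,0.4]],
])

```text
clock: 15.52
ee_pos: [0.4423, 0.1725, 0.0635]
eef_rot: [0.168, 3.137, 0.0]
ft_force: [0.1, 0.1, -1.6]
finger_gap: 0.0594
gripper_force: 45.0
```

```bash
python3 - <<'E'
from h import *
S=ctrl.state();print(S["ft_force"],S["moment"],S["ee_pos"])
im=ctrl.grab_frame("side")
cv2.imwrite("pics/s5.png",cv2.resize(im[225:305,215:315],None,fx=7,fy=7,interpolation=cv2.INTER_CUBIC))
E
```

```text
[ 0.08431363  0.10535886 -1.5963181 ] [ 0.10441244 -0.03744099 -0.02120878] [0.44234503 0.17247544 0.06353789]
```

View pics/s5.png

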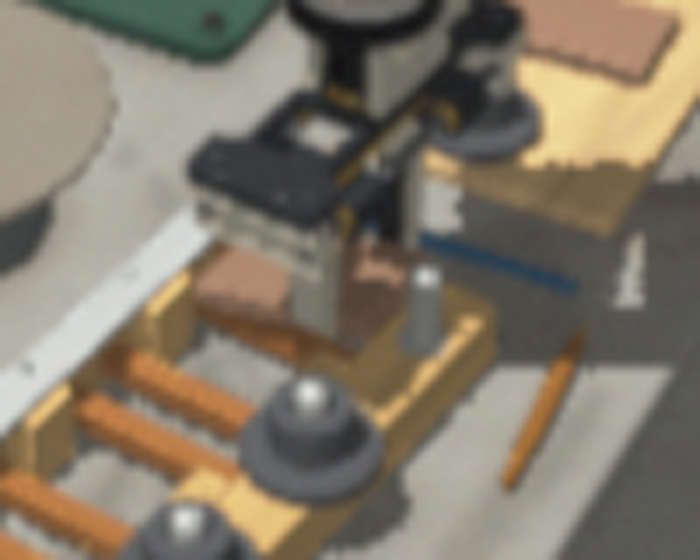

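The tile's far end (195,300) sits down beside the guide block, below and just short of the lip, and the force readings show no contact. I slide it under the lip.

Call:
jog_arm([
  [[-0.002,0,0.0005,0,0.4],[-0.004,0,0.001,0,0.4],[-0.006,0,0.0015,0,0.4],[-0.008,0,0.002,0,0.4],[-0.01,0,0.0025,0,0.4],[-0.012,0,0.003,0,0.4],[-0.013,0,0.0035,0,0.4],[-0.013,0,0.0035,0,0.4]],
])

```text
clock: 16.58
ee_pos: [0.4554, 0.1711, 0.0601]
eef_rot: [0.168, 3.137, 0.0]
ft_force: [-2.9, -0.3, 4.3]
finger_gap: 0.0593
gripper_force: 45.0
```

Call:
jog_arm([
  [[0,0,0,0,0.4],[0,0,0,0,0.4],[0.0005,0,0.003,0,0.4],[0.001,0,0.006,0,0.4],[0.0015,0,0.009,0,0.4],[0.002,0,0.012,0,0.4],[0.0023,0,0.015,0,0.4],[0.0024,0,0.0175,0,0.4],[0.0024,0,0.0195,0,0.4],[0.0024,0,0.0195,0,0.4]],
], squeeze=3)

```text
clock: 17.82
ee_pos: [0.453, 0.1713, 0.0405]
eef_rot: [0.168, 3.137, 0.0]
ft_force: [0.1, -0.4, -2.2]
finger_gap: 0.0602
gripper_force: 3.0
```

Call:
jog_arm([
  [[0,0,0.002,0,0.4],[0,0,0.002,0,0.4],[0,0,0.002,0,0.76],[0,0,0.002,0,0.76],[0,0,0.002,0,0.76],[0,0,-0.02,0,0.76],[0,0,-0.06,0,0.76],[0,0,-0.1,0,0.76],[0.05,0.02,-0.1,0,0.76],[0.1,0.04,-0.1,0,0.76]],
])

```text
clock: 19.08
ee_pos: [0.3566, 0.2221, 0.1409]
eef_rot: [0.17, 3.136, 0.001]
ft_force: [0.6, 0.9, 0.1]
finger_gap: 0.0706
gripper_force: 0.0
```

```bash
python3 - <<'E'
from h import *
np.set_printoptions(precision=4,suppress=True)
im=ctrl.grab_frame("side");t=ctrl.grab_frame("top");cv2.imwrite("pics/t6r.png",t)
a=cv2.resize(im[230:310,215:310],(600,505),interpolation=cv2.INTER_CUBIC);cv2.imwrite("pics/s6.png",a)
print(np.array(tiles(t,.026)),np.array(tiles(t,.036)))
print(fr(.013,-.096))
E
```

```text
[[ 450.9184 -105.5259  102.9557   60.2022    3.1449]] [[ 449.7885 -104.5583  102.1804   59.7488    3.1449]]
(np.float64(0.48226471796328785), np.float64(0.16816520562835008))
```

View pics/s6.png

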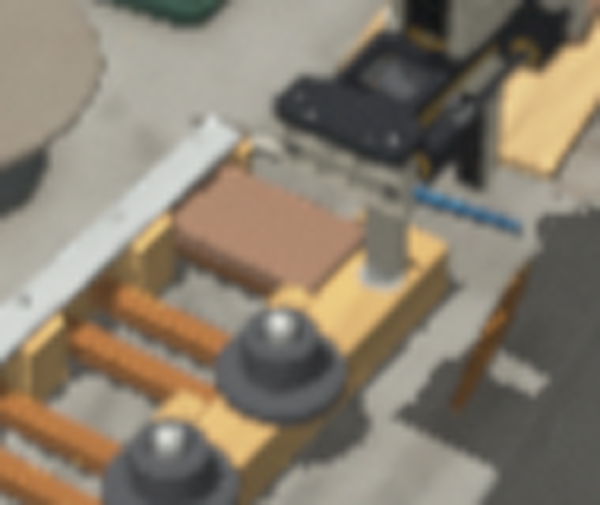

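The tile lies flat in bay 3 at (270,230), flush with the rail and under the lip. Next the weight from stud 2 goes onto stud 3.

```bash
python3 - <<'E'
from h import *
go(*fr(-.0645,0),.14,FY,"above w2");go(*fr(-.0645,0),.064,FY,"grasp")
E
```

```text
above w2 [-0.056   0.0553  0.0003] spin 0.0024
grasp [-0.0562  0.0553  0.0763] spin 0.0024
```

Call:
jog_arm([
  [[-0.03,0.03,0,0.002,0.8],[-0.056,0.055,0,0.002,0.8],[-0.056,0.055,0,0.002,0.8],[-0.056,0.055,0.04,0.002,0.8],[-0.056,0.055,0.065,0.002,0.8],[-0.056,0.055,0.0763,0.002,0.8],[-0.056,0.055,0.0763,0.002,0.8],[-0.056,0.055,0.0763,0.002,0.2],[-0.056,0.055,0.0763,0.002,0.2],[-0.056,0.055,0.0763,0.002,0.2]],
], squeeze=35)

```text
clock: 20.42
ee_pos: [0.4194, 0.2706, 0.0647]
eef_rot: [0.171, 3.136, 0.001]
ft_force: [-0.9, 0.5, 0.6]
finger_gap: 0.0489
gripper_force: 0.0
```

Call:
jog_arm([
  [[0,0,0,0,0.2],[0,0,0,0,0.2],[0,0,0,0,0.2],[0,0,0,0,0.2],[0,0,0,0,0.2]],
])

```text
clock: 21.05
ee_pos: [0.4192, 0.2705, 0.0644]
eef_rot: [0.171, 3.137, 0.0]
ft_force: [-1.6, -0.6, 5.3]
finger_gap: 0.0388
gripper_force: 34.8
```

```bash
python3 - <<'E'
from h import *
S=ctrl.state();print(S["ft_force"],S["moment"],S["ee_pos"])
go(*fr(-.0645,-.096),.064,FY)
E
```

```text
[-1.58584162 -0.62163155  5.31581268] [-0.22342194  0.18714947 -0.0385622 ] [0.41923567 0.27047086 0.06442982]
 [ 0.0037 -0.095   0.0004] spin -0.0023
```

Call:
jog_arm([
  [[0,0,-0.02,0,0.2],[0,0,-0.05,0,0.2],[0,0,-0.075,0,0.2],[0,-0.04,-0.075,0,0.2],[0,-0.08,-0.075,0,0.2],[0,-0.096,-0.075,0,0.2],[0,-0.096,-0.07,0,0.2],[0,-0.096,-0.06,0,0.2],[0,-0.096,-0.052,0,0.2],[0,-0.096,-0.052,0,0.2]],
])

```text
clock: 22.3
ee_pos: [0.4083, 0.1754, 0.1153]
eef_rot: [-0.17, -3.135, 0.001]
ft_force: [0.3, 0.1, -4.5]
finger_gap: 0.039
gripper_force: 34.8
```

```bash
python3 - <<'E'
from h import *
S=ctrl.state();print(S["ft_force"],S["moment"],S["ee_pos"])
im=ctrl.grab_frame("side")
cv2.imwrite("pics/s7.png",cv2.resize(im[225:305,215:315],None,fx=7,fy=7,interpolation=cv2.INTER_CUBIC))
E
```

```text
[ 0.26212525  0.09721494 -4.49514865] [ 0.0452243  -0.05389325 -0.01539216] [0.40827804 0.17535412 0.11533621]
```

View pics/s7.png

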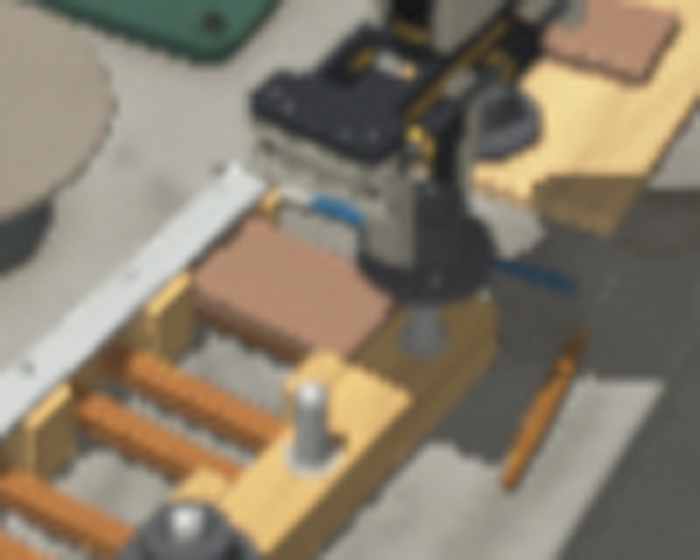

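The weight hangs right over stud 3 (stud at u≈425, flange centre ≈428). I lower it.

Call:
jog_arm([
  [[0,0,0.004,0,0.2],[0,0,0.008,0,0.2],[0,0,0.012,0,0.2],[0,0,0.016,0,0.2],[0,0,0.02,0,0.2],[0,0,0.02,0,0.2]],
])

```text
clock: 23.1
ee_pos: [0.4086, 0.175, 0.0959]
eef_rot: [-0.171, -3.136, 0.0]
ft_force: [-0.3, -0.3, -4.8]
finger_gap: 0.0392
gripper_force: 34.8
```

Call:
jog_arm([
  [[0,0,0.01,0,0.2],[0,0,0.02,0,0.2],[0,0,0.026,0,0.2],[0,0,0.03,0,0.2],[0,0,0.03,0,0.2],[0,0,0.03,0,0.8],[0,0,0.03,0,0.8],[0,0,0.03,0,0.8],[0,0,0.03,0,0.8],[0,0,0.03,0,0.8]],
])

```text
clock: 24.35
ee_pos: [0.4088, 0.1751, 0.0663]
eef_rot: [0.171, 3.137, 0.0]
ft_force: [0.5, 0.4, 0.4]
finger_gap: 0.0739
gripper_force: 0.0
```

Call:
jog_arm([
  [[0,0,-0.02,0,0.8],[0,0,-0.06,0,0.8],[0,0,-0.1,0,0.8],[0,0,-0.1,0,0.8],[0,-0.06,-0.1,0,0.85],[0,-0.11,-0.1,0,0.85],[0,-0.11,-0.1,0,0.85],[0,-0.11,-0.1,0,0.85]],
])

```text
clock: 25.35
ee_pos: [0.3967, 0.0659, 0.1657]
eef_rot: [-0.172, -3.136, -0.0]
ft_force: [0.1, -0.4, -0.9]
finger_gap: 0.0789
gripper_force: 0.0
```

```bash
python3 - <<'E'
from h import *
np.set_printoptions(precision=4,suppress=True)
im=ctrl.grab_frame("side");t=ctrl.grab_frame("top");cv2.imwrite("pics/t8r.png",t)
cv2.imwrite("pics/s8.png",cv2.resize(im[200:300,215:345],None,fx=5,fy=5,interpolation=cv2.INTER_CUBIC))
print(np.array(tiles(t)))
X,Y,ya=.4509,-.1055,.058
g=(X-.0266*np.cos(ya),Y-.0266*np.sin(ya))
go(*g,.12,ya,"above");go(*g,.0311,ya,"grasp")
E
```

```text
[[ 450.8781 -105.4486  102.8314   60.451     3.466 ]]
above [-0.0461 -0.1695  0.0459] spin -0.1657
grasp [-0.0461 -0.1695  0.1348] spin -0.1657
```

View pics/s8.png

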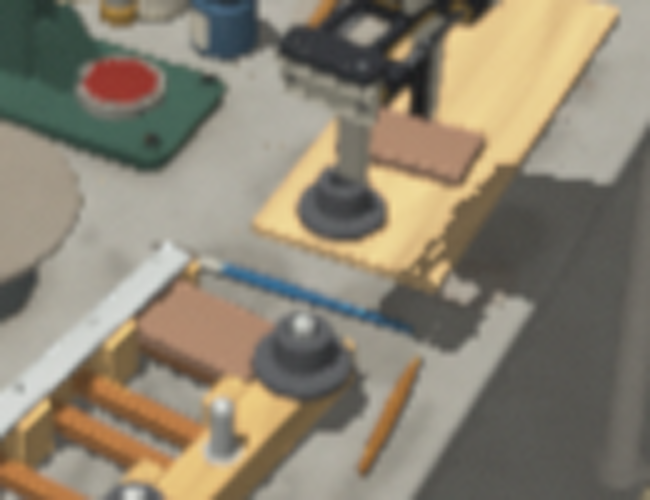

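The weight is seated on stud 3 at (303,355) and overlaps the tile's edge. The second tile is unmoved. I go and grasp it.

Call:
jog_arm([
  [[-0.015,-0.055,0.01,-0.06,0.85],[-0.03,-0.11,0.03,-0.12,0.85],[-0.046,-0.1695,0.045,-0.166,0.85],[-0.046,-0.1695,0.08,-0.166,0.85],[-0.046,-0.1695,0.11,-0.166,0.85],[-0.046,-0.1695,0.13,-0.166,0.85],[-0.046,-0.1695,0.1335,-0.166,0.85],[-0.046,-0.1695,0.1335,-0.166,0.85]],
], squeeze=3)

```text
clock: 26.45
ee_pos: [0.4245, -0.1074, 0.033]
eef_rot: [-0.091, 3.14, -0.0]
ft_force: [0.0, -0.1, 0.0]
finger_gap: 0.0789
gripper_force: 0.0
```

```bash
python3 - <<'E'
from h import *
go(.4243,-.107,.0311,.058)
E
```

```text
[0.0002 0.0004 0.0019] spin 0.0003
```

Call:
jog_arm([
  [[0,0,0.0015,0,0.4],[0,0,0.0015,0,0.4],[0,0,0.0015,0,0.4],[0,0,0.0015,0,0.4],[0,0,0.0015,0,0.4]],
])

```text
clock: 27.08
ee_pos: [0.4244, -0.1079, 0.0315]
eef_rot: [-0.09, 3.14, -0.0]
ft_force: [0.2, 0.7, 4.6]
finger_gap: 0.0602
gripper_force: 3.0
```

Call:
jog_arm([
  [[-0.0005,0,-0.004,0,0.4],[-0.001,0,-0.008,0,0.4],[-0.002,0,-0.0115,0,0.4],[-0.0033,0,-0.0155,0,0.4],[-0.0045,0,-0.019,0,0.4],[-0.006,0,-0.0225,0,0.4],[-0.006,0,-0.0225,0,0.4]],
])

```text
clock: 27.95
ee_pos: [0.4303, -0.1075, 0.054]
eef_rot: [-0.09, 3.14, -0.0]
ft_force: [-0.4, -0.3, -0.9]
finger_gap: 0.0599
gripper_force: 3.0
```

Call:
jog_arm([
  [[0,0,0,0,0.4],[0,0,0,0,0.4],[0,0,0,0,0.4],[0,0,-0.03,0,0.4],[0,0,-0.06,0,0.4],[0,0,-0.09,0,0.4],[0,0,-0.11,0,0.4],[0,0,-0.11,0,0.4]],
], squeeze=45)

```text
clock: 28.95
ee_pos: [0.4305, -0.1076, 0.1645]
eef_rot: [-0.09, 3.138, -0.001]
ft_force: [0.0, 0.9, -1.9]
finger_gap: 0.0596
gripper_force: 45.0
```

```bash
python3 - <<'E'
from h import *
go(*fr(-.0268,0),.13,FY)
E
```

```text
[-0.0438  0.3736  0.0343] spin 0.1637
```

Call:
jog_arm([
  [[-0.004,0.04,0,0.02,0.4],[-0.01,0.09,0,0.05,0.4],[-0.016,0.14,0,0.08,0.4],[-0.022,0.19,0,0.11,0.4],[-0.028,0.24,0,0.14,0.4],[-0.034,0.29,0,0.1637,0.4],[-0.04,0.335,0,0.1637,0.4],[-0.0438,0.3736,0,0.1637,0.4],[-0.0438,0.3736,0.03,0.1637,0.4],[-0.0438,0.3736,0.05,0.1637,0.4]],
])

```text
clock: 30.2
ee_pos: [0.4513, 0.268, 0.1111]
eef_rot: [-0.166, -3.135, 0.002]
ft_force: [-0.4, 0.3, -1.2]
finger_gap: 0.0596
gripper_force: 45.0
```

Call:
jog_arm([
  [[0,0,0,0,0.4],[0,0,0,0,0.4]],
])

```text
clock: 30.45
ee_pos: [0.4526, 0.268, 0.1138]
eef_rot: [-0.167, -3.137, 0.0]
ft_force: [0.3, 0.0, -1.3]
finger_gap: 0.0593
gripper_force: 45.0
```

```bash
python3 - <<'E'
from h import *
go(*fr(-.0268,0),.114,FY)
im=ctrl.grab_frame("side")
cv2.imwrite("pics/s9.png",cv2.resize(im[225:325,195:315],None,fx=6,fy=6,interpolation=cv2.INTER_CUBIC))
S=ctrl.state();x,y,z=S["ee_pos"];cf,sf=np.cos(FY),np.sin(FY)
q=lambda P:((proj("side",P)[0]-[195,225]+.42)*6).round().tolist()
for th in(.15,.25,.35):
    c,s=np.cos(th),np.sin(th)
    for X,Z in((78.6,-9),(78.6,5),(-25.4,-9),(-25.4,5)):
        u=(X*c+Z*s)/1e3
        print(th,X,Z,[q([x+cf*u-sf*v,y+sf*u+cf*v,z-.010+(-X*s+Z*c)/1e3]) for v in(.03,-.03)])
E
```

```text
[-0.0003 -0.0001 -0.0002] spin -0.0002
0.15 78.6 -9 [[180.0, 276.0], [246.0, 216.0]]
0.15 78.6 5 [[176.0, 255.0], [242.0, 195.0]]
0.15 -25.4 -9 [[336.0, 330.0], [400.0, 266.0]]
0.15 -25.4 5 [[333.0, 309.0], [397.0, 245.0]]
0.25 78.6 -9 [[184.0, 288.0], [249.0, 228.0]]
0.25 78.6 5 [[178.0, 267.0], [244.0, 207.0]]
0.25 -25.4 -9 [[336.0, 327.0], [400.0, 263.0]]
0.25 -25.4 5 [[331.0, 305.0], [395.0, 241.0]]
0.35 78.6 -9 [[189.0, 301.0], [254.0, 240.0]]
0.35 78.6 5 [[181.0, 279.0], [247.0, 218.0]]
0.35 -25.4 -9 [[337.0, 323.0], [401.0, 259.0]]
0.35 -25.4 5 [[329.0, 301.0], [394.0, 237.0]]
```

View pics/s9.png

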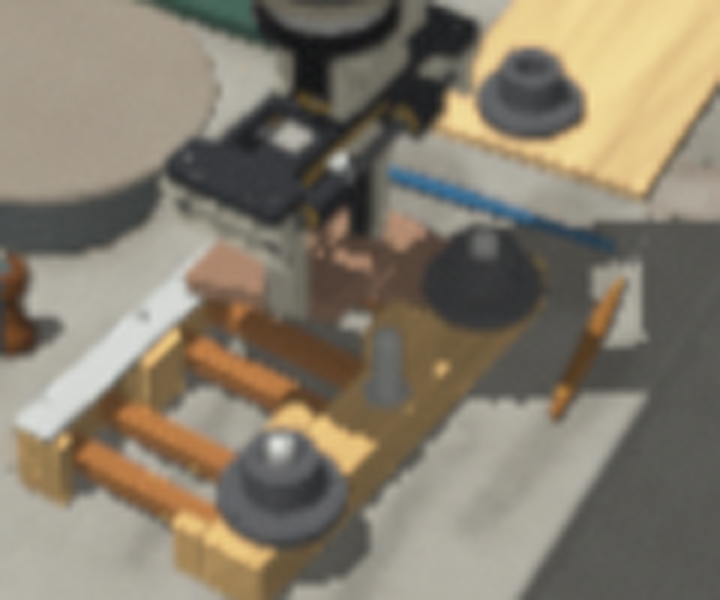

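The tile's far lower corner at about (188,287) gives a tilt of 0.25 rad, over bay 2. I repeat the same insertion.

Call:
jog_arm([
  [[0,0,0.01,0,0.4],[0,0,0.02,0,0.4],[0,0,0.03,0,0.4],[0,0,0.037,0,0.4],[0,0,0.042,0,0.4],[0,0,0.046,0,0.4],[0,0,0.0485,0,0.4],[0,0,0.0485,0,0.4]],
])

```text
clock: 31.5
ee_pos: [0.4525, 0.268, 0.0652]
eef_rot: [-0.167, -3.137, 0.0]
ft_force: [0.9, 0.2, -1.2]
finger_gap: 0.0595
gripper_force: 45.0
```

Call:
jog_arm([
  [[-0.002,0,0.0005,0,0.4],[-0.004,0,0.001,0,0.4],[-0.006,0,0.0015,0,0.4],[-0.008,0,0.002,0,0.4],[-0.01,0,0.0025,0,0.4],[-0.012,0,0.003,0,0.4],[-0.013,0,0.0035,0,0.4],[-0.013,0,0.0035,0,0.4]],
])

```text
clock: 32.5
ee_pos: [0.4655, 0.2667, 0.0618]
eef_rot: [0.167, 3.137, 0.0]
ft_force: [-2.3, -0.6, 2.0]
finger_gap: 0.0591
gripper_force: 45.0
```

Call:
jog_arm([
  [[0,0,0,0,0.4],[0,0,0,0,0.4],[0.0005,0,0.003,0,0.4],[0.001,0,0.006,0,0.4],[0.0015,0,0.009,0,0.4],[0.002,0,0.012,0,0.4],[0.0023,0,0.015,0,0.4],[0.0026,0,0.018,0,0.4],[0.0026,0,0.021,0,0.4],[0.0026,0,0.0225,0,0.4]],
], squeeze=3)

```text
clock: 33.75
ee_pos: [0.4632, 0.267, 0.0394]
eef_rot: [0.167, 3.136, 0.0]
ft_force: [0.5, -1.6, 4.9]
finger_gap: 0.0598
gripper_force: 3.0
```

Call:
jog_arm([
  [[0,0,0.001,0,0.4],[0,0,0.001,0,0.4],[0,0,0.001,0,0.76],[0,0,0.001,0,0.76],[0,0,0.001,0,0.76],[0,0,-0.02,0,0.76],[0,0,-0.06,0,0.76],[0,0,-0.1,0,0.76],[0,-0.06,-0.1,0,0.76],[0,-0.12,-0.1,0,0.76]],
])

```text
clock: 35.0
ee_pos: [0.4493, 0.1467, 0.1394]
eef_rot: [-0.165, -3.137, -0.0]
ft_force: [0.9, -0.6, 0.1]
finger_gap: 0.0705
gripper_force: 0.0
```

```bash
python3 - <<'E'
from h import *
im=ctrl.grab_frame("side")
cv2.imwrite("pics/s10.png",cv2.resize(im[215:325,195:335],None,fx=5,fy=5,interpolation=cv2.INTER_CUBIC))
go(.4657,-.0119,.14,FY,"above board weight");go(.4657,-.0119,.0415,FY,"grasp")
E
```

```text
above board weight [-0.034  -0.1506 -0.001 ] spin -0.0006
grasp [-0.0343 -0.1505  0.0975] spin -0.0006
```

View pics/s10.png

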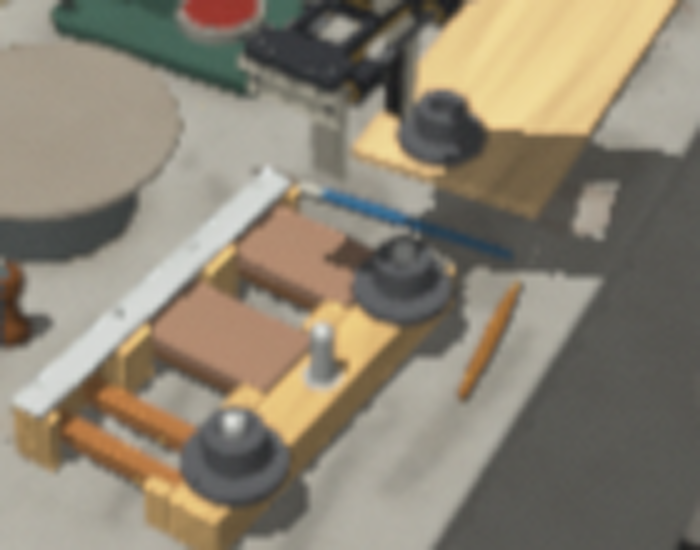

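Both tiles lie flat at (240,335) and (295,255), with stud 2 bare at (322,355). I fetch the board weight.

Call:
jog_arm([
  [[-0.01,-0.05,0,0,0.8],[-0.025,-0.1,0,0,0.8],[-0.0343,-0.1505,0,0,0.8],[-0.0343,-0.1505,0.03,0,0.8],[-0.0343,-0.1505,0.07,0,0.8],[-0.0343,-0.1505,0.09,0,0.8],[-0.0343,-0.1505,0.0975,0,0.8],[-0.0343,-0.1505,0.0975,0,0.8],[-0.0343,-0.1505,0.0975,0,0.2],[-0.0343,-0.1505,0.0975,0,0.2]],
], squeeze=35)

```text
clock: 36.3
ee_pos: [0.4686, -0.0057, 0.0424]
eef_rot: [0.167, 3.136, -0.0]
ft_force: [0.5, 0.5, 0.3]
finger_gap: 0.0589
gripper_force: 0.0
```

Call:
jog_arm([
  [[0,0,0,0,0.2],[0,0,0,0,0.2],[0,0,0,0,0.2],[0,0,0,0,0.2],[0,0,0,0,0.2],[0,0,0,0,0.2]],
])

```text
clock: 37.05
ee_pos: [0.4685, -0.0061, 0.0422]
eef_rot: [0.167, 3.136, -0.001]
ft_force: [-0.3, -4.4, 6.5]
finger_gap: 0.0391
gripper_force: 34.7
```

Call:
jog_arm([
  [[0,0,-0.03,0,0.2],[0,0,-0.06,0,0.2],[0,0,-0.1,0,0.2],[0,0,-0.1,0,0.2]],
])

```text
clock: 37.55
ee_pos: [0.4692, -0.0056, 0.1435]
eef_rot: [0.167, 3.133, 0.0]
ft_force: [-0.1, -0.4, -4.2]
finger_gap: 0.039
gripper_force: 34.6
```

```bash
python3 - <<'E'
from h import *
go(.4169,.2710,.117,FY)
E
```

```text
[0.0815 0.2695 0.0262] spin -0.0001
```

Call:
jog_arm([
  [[0.012,0.04,0,0,0.2],[0.027,0.09,0,0,0.2],[0.042,0.14,0,0,0.2],[0.057,0.19,0,0,0.2],[0.07,0.24,0,0,0.2],[0.0794,0.2695,0,0,0.2],[0.0794,0.2695,0,0,0.2],[0.0794,0.2695,0.015,0,0.2],[0.0794,0.2695,0.0255,0,0.2],[0.0794,0.2695,0.0255,0,0.2]],
])

```text
clock: 38.8
ee_pos: [0.4174, 0.2697, 0.1148]
eef_rot: [-0.169, -3.135, 0.002]
ft_force: [-0.5, -0.3, -3.8]
finger_gap: 0.0394
gripper_force: 34.6
```

Call:
jog_arm([
  [[0,0,0,0,0.2],[0,0,0,0,0.2]],
])

```text
clock: 39.05
ee_pos: [0.4181, 0.2707, 0.1166]
eef_rot: [0.168, 3.137, 0.001]
ft_force: [-0.3, 0.0, -3.8]
finger_gap: 0.039
gripper_force: 34.6
```

```bash
python3 - <<'E'
from h import *
im=ctrl.grab_frame("side")
cv2.imwrite("pics/s11.png",cv2.resize(im[225:305,215:315],None,fx=7,fy=7,interpolation=cv2.INTER_CUBIC))
go(.4190,.2707,.117,FY)
E
```

```text
[-0.0009  0.0001 -0.0004] spin -0.0001
```

View pics/s11.png

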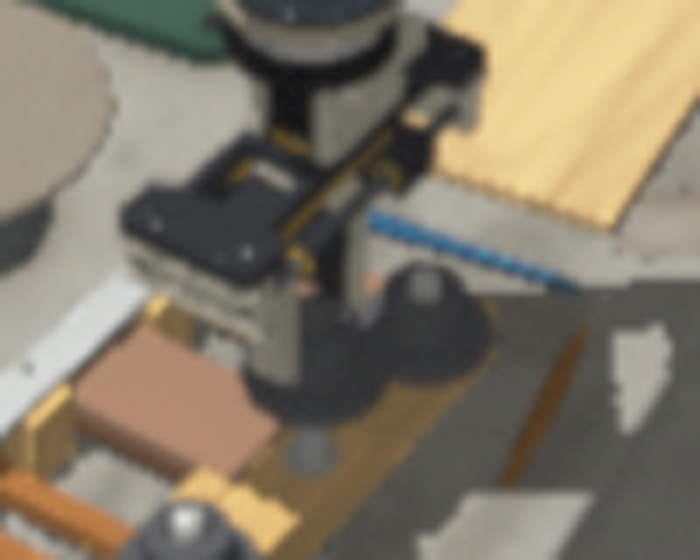

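The flange centre (≈318) sits slightly right of stud 2 (≈311). I shift it 1.5 mm and feel the way down.

Call:
jog_arm([
  [[-0.0015,0,0,0,0.2],[-0.0015,0,0.004,0,0.2],[-0.0015,0,0.006,0,0.2],[-0.0015,0,0.008,0,0.2],[-0.0015,0,0.01,0,0.2],[-0.0015,0,0.01,0,0.2]],
])

```text
clock: 39.85
ee_pos: [0.4193, 0.2705, 0.1061]
eef_rot: [-0.167, -3.137, 0.0]
ft_force: [-0.3, 0.9, -3.8]
finger_gap: 0.0393
gripper_force: 34.6
```

Call:
jog_arm([
  [[0,0,0.002,0,0.2],[0,0,0.004,0,0.2],[0,0,0.006,0,0.2],[0,0,0.008,0,0.2],[0,0,0.01,0,0.2],[0,0,0.01,0,0.2]],
])

```text
clock: 40.6
ee_pos: [0.4193, 0.2705, 0.0961]
eef_rot: [-0.167, -3.137, 0.0]
ft_force: [-0.3, 0.0, -4.7]
finger_gap: 0.0386
gripper_force: 34.6
```

Call:
jog_arm([
  [[0,0,0.01,0,0.2],[0,0,0.02,0,0.2],[0,0,0.026,0,0.2],[0,0,0.0295,0,0.2],[0,0,0.0295,0,0.2],[0,0,0.0295,0,0.8],[0,0,0.0295,0,0.8],[0,0,0.0295,0,0.8],[0,0,0.0295,0,0.8],[0,0,0.0295,0,0.8]],
])

```text
clock: 41.85
ee_pos: [0.4194, 0.2706, 0.0668]
eef_rot: [0.167, 3.137, 0.0]
ft_force: [1.3, 0.7, -0.2]
finger_gap: 0.074
gripper_force: 0.0
```

Call:
jog_arm([
  [[0,0,-0.02,0,0.8],[0,0,-0.06,0,0.8],[0,0,-0.1,0,0.8],[0,0,-0.1,0,0.8],[0.02,-0.05,-0.12,0,0.8],[0.04,-0.1,-0.14,0,0.8],[0.05,-0.15,-0.15,0,0.8],[0.05,-0.2,-0.15,0,0.8],[0.05,-0.25,-0.15,0,0.8],[0.05,-0.25,-0.15,0,0.8]],
])

```text
clock: 43.1
ee_pos: [0.3425, 0.0251, 0.2161]
eef_rot: [-0.175, -3.136, 0.0]
ft_force: [-0.5, 0.4, 0.3]
finger_gap: 0.0744
gripper_force: 0.0
```

```bash
python3 - <<'E'
from h import *
im=ctrl.grab_frame("side");t=ctrl.grab_frame("top")
a=cv2.resize(im[235:320,195:305],(560,433),interpolation=cv2.INTER_CUBIC)
cv2.imwrite("pics/s12.png",a)
print(np.round(ray("top",[tip(t,p) for p in [(155.8,243.7),(182.5,244.8),(209.4,246.3)]],.077),4))
E
```

```text
[[0.4258 0.3675 0.077 ]
 [0.4156 0.2737 0.077 ]
 [0.4052 0.1786 0.077 ]]
```

View pics/s12.png

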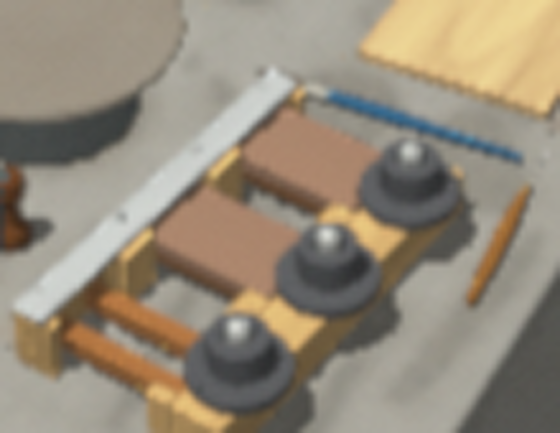

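Both tiles lie flat, and all three weights are seated alike at (238,360), (327,265) and (410,180). I hand it in.

```bash
python3 -c "
from station import ctrl
print(ctrl.close_job())"
```

```text
the job is handed in; nothing more can be done
None
```

I handed the job in at about 43 s: both tiles on the board lie flat in bays 2 and 3, and in the last picture all three studs carry a seated weight (no pass or fail verdict was returned).

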